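# Load the ink caddy and hold it up level

### The arm

A 6-joint arm with a two-finger parallel gripper is mounted at the origin on the work surface. World frame = base frame: x ahead of the robot, y to its left, z up, the work surface at z = 0. Lengths are in mm, angles in degrees, forces in N, time in s.
With the tool pointing down it reaches from about 300 to 850 mm from the base axis. Payload 4.2 kg.
Tool frame: the origin (TCP) lies midway between the tips of the shut fingers; the grasp point (between the pads) lies env.grip_depth behind it (env.grip_depth is the distance from the TCP to the grasp point, in mm); z points along the fingers, y is the direction in which the jaws open and shut (so a half turn about z gives the same grasp; the last joint's range is limited). The gripper opens to 91 mm and grips with 3 to 60 N. Pads are 32 mm wide; open, the fingers measure 118 mm over their backs; the gripper's body (76 mm by 178 mm) begins 60 mm behind the grasp point.
Start: joints at [67.494, 18.312, 89.639, -0, 72.044, -1.146], TCP at [209.432, 535.52, 213.976] pointing down, gripper open.
Joint ranges: [-177.97, 177.97], [-48.28, 115.42], [12.27, 149.76], [-77.06, 257.06], [2.81, 150.46], [-146.56, 146.56]. Speed limits (degrees/s): [147.25, 147.25, 180, 180, 180, 180].

### API

Orientations are given as [roll, pitch, yaw] about the fixed x, y, z axes, in that order (R = Rz(yaw) Ry(pitch) Rx(roll)).
In Python, from workcell import env, cams, spotter gives the robot as it stands.
- The arm moves only by the tool apply_moves, never from a script. Its argument "plan" is a list of rows, each an object with "jaw": the closure, from 0 (fully open) to 1 (shut); "delta_pos": the shift along the tool's x, y, z in mm, a list of three; "spin": the turn about the tool's z in rad. In form: [{"jaw": jaw, "delta_pos": [dx, dy, dz], "spin": spin}, ...]. A call has exactly 8 rows; each row is the pose to reach, as a shift and turn from the pose measured when the call began, along the tool's axes at that moment; what a row does not reach only later rows make up. A row lasts 1/8 s, in which the tool goes at most 62.5 mm and 10.7 degrees, less where a joint would pass 70% of its speed; a pose out of reach is approached as far as the arm can. A call with a gripper value outside its range is refused whole. The fingers move at their own pace and stop on an object; "squeeze" is the grip in N (left out, the last holds). Time passes only in rows, so rows that repeat a pose let the fingers close, or fill a call up. It gives the time, the measured TCP pose, the force and the opening at its end, in the units of the state.
- env.state(): the state, without advancing time (a new reading comes with each control period).
- cams.grab_frame(name): name is "scene" or "top" or "wrist"; returns the picture (400x640x3 uint8, red, green, blue); there is no depth.
- cams.calibration(name): a dict with "camera_matrix" (3x3 intrinsics, pixels), "k1" (the pictures are not rectified: a ray, as slopes to the right and down, at radius r is drawn at 1 + k1 r^2 times it, then the intrinsics apply), "rvec" (rotation vector, rad) and "tvec" (3), from world to camera coordinates, as OpenCV has them. Camera axes: x right, y down, z forward; pixel columns grow to the right and rows downward; lengths in mm; the calibration is good to about 2 mm. A picture is of the moment at which its call begins: read the wrist's pose just before it. calibration takes no time and is no camera call; for the wrist camera it gives the pose at the moment of the call.
- env.job_done(): hands the job in, once; it reports no verdict.
Trained networks look in the newest picture that a camera, given by its name, has taken for a name from the list of things; names that differ only in an ending like _2 or _b are one class to them, and where a whole thing is asked for, a point or a joint stands for the part that bears it (a point fixed in the world has none). Each returns a list of dicts, best first, with "confidence" (0 to 1); they miss things now and then, are a little off and sometimes report something else, mostly with a low value. They report only what shows in the picture. A call takes as long as a camera call. They do not tell look-alikes from the thing itself.
- spotter.masks_of(camera, target): "region" (400x640 bool, what is visible of it) and "extent" ([left, top, right, bottom] in pixels, round what is visible of it).
The state is a dict: "time_s": time; "qpos": joint angles; "qvel": joint speeds; "effort": joint torques, N m; "ee_pos": TCP position; "ee_rot": TCP orientation; "force": force on the tool from outside, world axes, zero at the start; "torque": the same for the moment, N m; "gripper_width": finger opening in mm.
Only numpy, scipy, OpenCV 4.12 (cv2) and the standard library are available. Lean on these libraries where they do the work, as an engineer would, in place of code of your own. Each camera call takes 0.05 s, during which the arm holds its last target.

### The job

Set the small ink tin that stands on the bench upright and gently into the empty pocket of the wooden carrying caddy and let go of it. Then take the caddy by its handle, lift it about 10 cm clear of the bench, keeping it level with both tins seated, and hold it still for at least three seconds, ready for the press operator to take. Finish while still holding it in the air (do not put it down or let go), and leave the big tin, the bottle and the ink knife where they are.

Things in the scene. Friction and masses are not known exactly. Their poses are not given: they have to be found in the camera images.
- caddy: Loose plywood tray, 222 mm long (its x), 72 mm wide (its y), walls 18 mm high, 5 mm thick, floor 6 mm; 0.35 kg, with both tins 0.75 kg. At each end a square pocket 62 x 62 mm inside, centre 75 mm from the middle; between them a solid deck level with the walls. Origin: centre of its underside, z up. The +x pocket holds a tin, the -x pocket is empty. Stands turned any way round.
- handle: The caddy's handle, fixed to it: a wooden bar over its middle along the caddy's y, 16 mm wide (along x), 14 mm high, on two uprights (22 mm wide) that leave 72 mm of free bar between them. Origin: centre of the bar, 112 mm above the caddy's underside; axes as the caddy's. Seated tins' tops are 29 mm below the bar's underside.
- pocket_free (a point): Point in the empty pocket where the centre of a properly seated tin comes: on the pocket's axis, 41 mm above the caddy's underside (35 mm above the pocket's floor), 75 mm from the caddy's middle towards its -x.
- pocket_full (a point): The same point in the occupied pocket, 75 mm from the caddy's middle towards its +x.
- tin_loose_center (a point): Centre (half-way up) of the small closed ink tin that stands alone on the bench: upright bare metal cylinder 52 mm in diameter, 70 mm high, with a paper band, 0.2 kg. z along its axis.
- tin_full_center (a point): Centre of its twin, the same tin, 52 mm in diameter and 70 mm high, already seated in the caddy's other pocket.
- big_tin: Bystander: a squat, wide tin, 88 mm in diameter and 50 mm high, too wide for the pockets. Origin at the centre of its underside.
- wash_bottle: Bystander: a white bottle 60 mm in diameter, 150 mm high, standing. Origin at the centre of its underside.
- ink_knife: Bystander: an ink knife (spatula) 220 mm long lying flat along its own x. Origin at its middle, on the underside.
Things that resemble listed ones, but are neither listed nor needed, are in the scene too. There is more than one size of the caddy; the job needs the largest.

How it is judged (in metres and radians):
On the way, in this order (a step that is already met when the one before it is completed fails the run):
1. The loose tin stands seated in the empty pocket, let go, the caddy still on the bench with its other tin (distance between tin_loose_center and pocket_free below 0.012 m and angle between the z axis of each of tin_loose_center, tin_full_center and the z axis of caddy, either way round below 0.1 rad and distance between tin_full_center and pocket_full below 0.012 m and contact force between tin_loose and the fingers below 0.05 N and height (world z) of caddy below 0.006 m and linear speed of tin_loose below 0.03 m/s), for 0.2 s.
2. The loaded caddy is held by its handle 7 to 20 cm above the bench, level and still, for two seconds (distance between tin_loose_center and pocket_free below 0.012 m and angle between the z axis of each of tin_loose_center, tin_full_center and the z axis of caddy, either way round below 0.1 rad and distance between tin_full_center and pocket_full below 0.012 m and height (world z) of caddy between 0.07 and 0.2 m and angle between caddy's own z axis and vertical below 0.12 rad and linear speed of caddy below 0.03 m/s and angular speed of caddy below 0.2 rad/s and contact force between handle and the fingers above 2 N and contact force between caddy and big_tin below 0.2 N and contact force between caddy and wash_bottle below 0.2 N and contact force between caddy and ink_knife below 0.2 N), for 2 s.
At the end, for the whole second after the job is handed in: Fingers hold the caddy by its handle (over 2 N), underside 7 to 20 cm above the bench, tilt under 0.12 rad, under 3 cm/s and 0.2 rad/s, touching no bystander; each tin's centre within 12 mm of its pocket's point, its axis within 0.1 rad of the caddy's (all of step 2); the arm keeps its last pose, push and grip.
It fails at once if The loose tin is let go in the air, or thrown out of the caddy (more than 30 mm up with the caddy on the bench and no finger on it) (contact force between tin_loose and the fingers below 0.05 N and height (world z) of tin_loose_center above 0.065 m and height (world z) of caddy below 0.015 m).
It fails at once if A tin is tipped by more than 0.4 rad (23 degrees) (angle between any of tin_loose_center, tin_full_center's own z axis and vertical above 0.4 rad).
It fails at once if The caddy is tipped by more than 0.3 rad (17 degrees) (angle between caddy's own z axis and vertical above 0.3 rad).
It fails at once if The big tin, the bottle or the ink knife is shifted by more than 30 mm (distance of any of big_tin, wash_bottle, ink_knife from where it was at the start of the episode above 0.03 m).
It also fails if it takes over 58 s, if anything falls off the work surface, if the arm or the gripper's body presses on something with over 40 N, if the wrist force passes 120 N, or if a joint passes its speed limit or range.

## Working session

There is one attempt and no reset: what is moved stays moved. The work goes in short steps, Python scripts to look and compute and a tool call to move; the robot and the scene stay as the last step left them, time stands still between calls to the robot, and variables do not carry over. Pictures are saved under pics/ and viewed, and the job is handed in when it is done.

Besides the shell and the picture viewer there is one more tool, called after ">>>" as name(argument=value, ...) on one line, values as JSON. apply_moves: Moves the arm, as the interface text tells. Its arguments: {"type":"object","properties":{"plan":{"type":"array"},"squeeze":{"type":"number"}},"required":["plan"]}

```bash
ls; mkdir -p pics
python3 - <<'E'
from workcell import env,cams,spotter
import cv2
print(env.state(), env.grip_depth)
for n in ["scene","top","wrist"]:
    im=cams.grab_frame(n); cv2.imwrite(f"pics/{n}0.png",im[:,:,::-1])
    c=cams.calibration(n); print(n,c)
E
```

```text
pics
{'time_s': 0.0, 'qpos': array([ 6.74941240e+01,  1.83506626e+01,  8.97071477e+01,  6.38622898e-04,
        7.20420017e+01, -1.14660081e+00]), 'qvel': array([ 0.07284004, -0.03284984,  0.03035622, -0.03488419,  0.05865793,
       -0.0597062 ]), 'effort': array([-7.91080583e-05, -4.12479651e+01, -2.31975335e+01,  7.26001686e-02,
        4.55787464e-02, -1.64054909e-04]), 'ee_pos': array([209.23332524, 535.04025125, 213.125051  ]), 'ee_rot': array([-1.79900220e+02, -2.60434557e-03,  1.58640525e+02]), 'force': array([-0.62030892,  0.04240473, -0.47276746]), 'torque': array([-0.01819488, -0.0005318 , -0.03315466]), 'gripper_width': 91.40868946201695} 18.8
scene {'camera_matrix': array([[478.95249054,   0.        , 322.14589561],
       [  0.        , 478.95249054, 194.01651521],
       [  0.        ,   0.        ,   1.        ]]), 'k1': -0.08369258621925262, 'rvec': array([ 1.49914716,  2.12770113, -0.82079272]), 'tvec': array([ 184.61934233, -340.4517381 , 1628.9991112 ])}
top {'camera_matrix': array([[472.32908596,   0.        , 325.85899095],
       [  0.        , 472.32908596, 196.00970799],
       [  0.        ,   0.        ,   1.        ]]), 'k1': -0.025122682064108965, 'rvec': array([ 2.15763491, -2.11968401,  0.17141741]), 'tvec': array([  -4.70007804,  577.81110614, 1387.37815541])}
wrist {'camera_matrix': array([[321.44193419,   0.        , 323.05532858],
       [  0.        , 321.44193419, 196.5391536 ],
       [  0.        ,   0.        ,   1.        ]]), 'k1': -0.014929376990965516, 'rvec': array([-2.40294256, -1.64095971, -0.22092016]), 'tvec': array([-575.000777  ,  -29.66986873,  390.51966279])}
```

View pics/scene0.png

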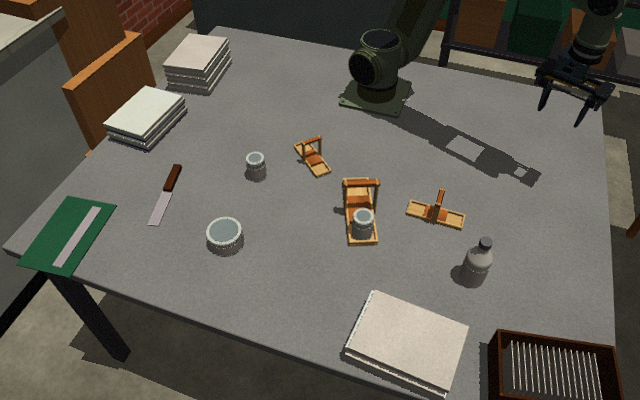

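View pics/top0.png

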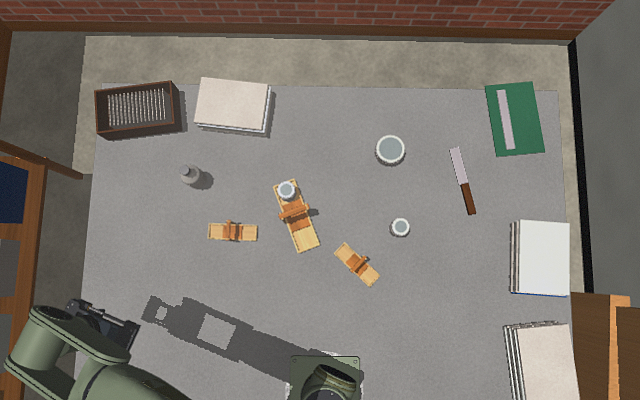

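View pics/wrist0.png

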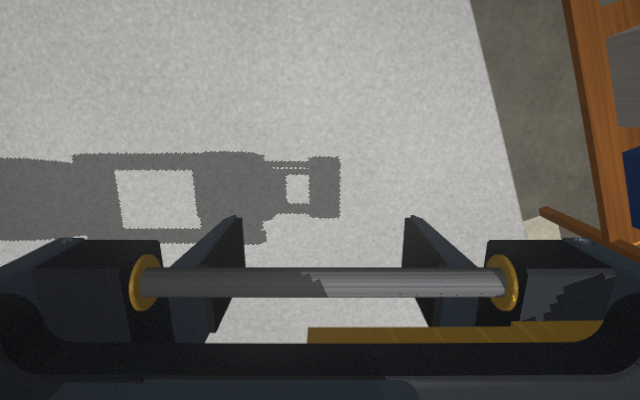

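The big caddy holding a tin is at top-view (296,215), with its empty pocket near (308,240). The loose tin is at (400,227). The two smaller caddies at (232,231) and (357,264) are look-alikes.

```bash
cat > h.py <<'E'
from workcell import env,cams,spotter
import numpy as np, cv2
def proj(c,P):
    R=cv2.Rodrigues(np.array(c['rvec']))[0]; X=np.asarray(P,float).reshape(-1,3)@R.T+c['tvec']
    s=X[:,:2]/X[:,2:]; r2=(s**2).sum(1,keepdims=True); s=s*(1+c['k1']*r2)
    K=c['camera_matrix']; return s@K[:2,:2].T+K[:2,2]
def back(c,uv,z):
    d=np.array([c['k1'],0,0,0.]); K=c['camera_matrix']
    s=cv2.undistortPoints(np.array(uv,float).reshape(-1,1,2),K,d).reshape(-1,2)
    R=cv2.Rodrigues(np.array(c['rvec']))[0]; o=-R.T@c['tvec']
    D=np.c_[s,np.ones(len(s))]@R
    return o+D*((z-o[2])/D[:,2])[:,None]
def cyl(x,y,z0,z1,r):
    a=np.linspace(0,2*np.pi,48,endpoint=False)
    return np.array([[x+r*np.cos(t),y+r*np.sin(t),z] for z in (z0,z1) for t in a])
def hull(c,P,shape=(400,640)):
    m=np.zeros((shape[0],shape[1]),np.uint8)
    cv2.fillConvexPoly(m,cv2.convexHull(np.round(proj(c,P)*16).astype(np.int32)),1,shift=4); return m>0
E
python3 - <<'E'
from h import *
from scipy.optimize import minimize
for n in ["scene","top"]:
    im=cams.grab_frame(n); c=cams.calibration(n)
    for t in ["tin_loose_center","caddy","handle","pocket_free","big_tin","wash_bottle","ink_knife"]:
        for m in spotter.masks_of(n,t)[:4]:
            reg=m["region"]; ys,xs=np.nonzero(reg); 
            print(n,t,round(m["confidence"],2),np.round(m["extent"]),len(xs),np.round([xs.mean(),ys.mean()],1),np.round(back(c,[[xs.mean(),ys.mean()]],0)[0,:2]))
            if t=="tin_loose_center":
                e=np.array(m["extent"],float);
                def f(p):
                    q=proj(c,cyl(p[0],p[1],0,70,26)); h=np.r_[q.min(0),q.max(0)]; return ((h-e-[0,0,0,0])**2).sum()
                x0=back(c,[[xs.mean(),ys.mean()]],35)[0,:2]
                r=minimize(f,x0,method="Nelder-Mead"); print("   tinfit",np.round(r.x,1),round(r.fun,2))
            np.save(f"m_{n}_{t}_{int(xs.mean())}.npy",reg)
E
```

```text
scene tin_loose_center 0.74 [244. 149. 264. 182.] 543 [256.2 167.6] [ 460. -235.]
   tinfit [ 486.1 -225.2] 4.13
scene caddy 0.98 [294. 137. 332. 174.] 833 [313.  156.4] [361. -96.]
scene caddy 0.85 [402. 186. 463. 231.] 1087 [435.6 212.6] [455. 290.]
scene caddy 0.83 [344. 176. 381. 250.] 1384 [359.6 204.9] [497.  90.]
scene handle 0.83 [345. 180. 382. 216.] 582 [361.4 190.5] [444.  79.]
scene handle 0.78 [428. 190. 442. 227.] 221 [437.1 205.9] [430. 289.]
scene handle 0.61 [304. 136. 322. 163.] 176 [311.6 145.7] [ 318. -116.]
scene pocket_free 0.94 [294. 136. 332. 179.] 778 [312.8 156.6] [361. -96.]
scene pocket_free 0.68 [341. 178. 380. 247.] 1535 [360.  204.4] [494.  90.]
scene pocket_free 0.63 [405. 192. 464. 228.] 1000 [435.7 213. ] [456. 290.]
scene big_tin 0.55 [207. 213. 245. 258.] 1265 [224.8 236.1] [ 714. -206.]
scene wash_bottle 0.59 [456. 238. 494. 290.] 1197 [476.2 264.7] [587. 417.]
scene ink_knife 0.97 [147. 168. 182. 226.] 693 [164.3 196.9] [ 650. -429.]
top tin_loose_center 0.52 [388. 217. 410. 238.] 284 [398.3 227. ] [ 492. -221.]
   tinfit [ 485.6 -217.6] 1.57
top caddy 0.96 [206. 222. 258. 238.] 829 [232.1 230.9] [470. 294.]
top caddy 0.83 [334. 245. 381. 288.] 793 [356.7 263.8] [376. -93.]
top caddy 0.62 [271. 182. 316. 254.] 1549 [297.1 219.7] [509.  94.]
top handle 0.77 [277. 203. 309. 225.] 205 [291.8 212.4] [532. 111.]
top handle 0.59 [227. 218. 235. 241.] 94 [227.7 228.2] [479. 308.]
top handle 0.39 [349. 254. 365. 272.] 93 [357.6 263.1] [379. -95.]
top pocket_free 0.79 [275. 181. 318. 254.] 1380 [297.5 222. ] [502.  92.]
top pocket_free 0.78 [209. 224. 257. 240.] 774 [232.4 231. ] [470. 293.]
top pocket_free 0.63 [336. 241. 377. 284.] 802 [356.4 263. ] [379. -92.]
top big_tin 0.75 [373. 133. 405. 168.] 797 [389.  150.6] [ 735. -193.]
top wash_bottle 0.78 [185. 167. 207. 192.] 495 [192.9 177. ] [639. 427.]
top ink_knife 0.9 [450. 147. 479. 213.] 688 [462.2 179.3] [ 646. -424.]
```

Run:
```python
import cv2
for n,(x0,y0,x1,y1) in {"scene":(230,120,480,290),"top":(190,120,440,300)}.items():
    im=cv2.imread(f"pics/{n}0.png")[y0:y1,x0:x1]
    cv2.imwrite(f"pics/{n}0c.png",cv2.resize(im,None,fx=3.2,fy=3.2,interpolation=cv2.INTER_CUBIC))
```

```text
(no output)
```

View pics/scene0c.png

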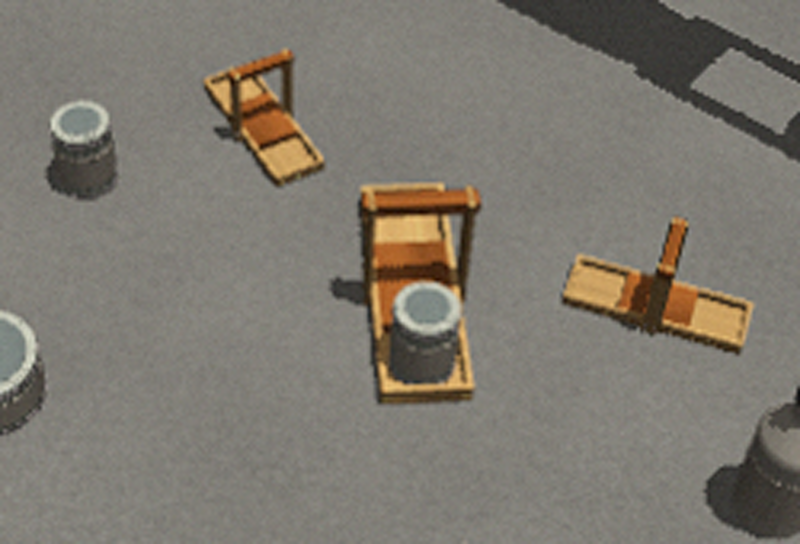

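View pics/top0c.png

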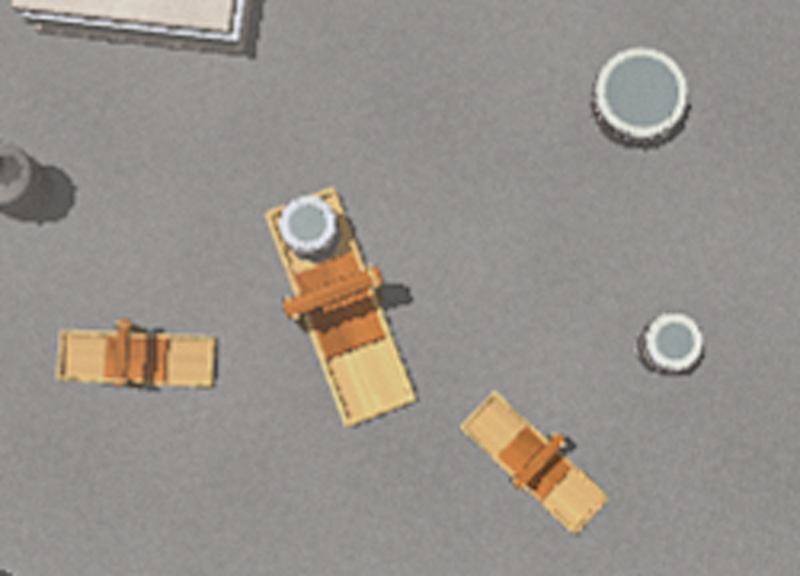

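```bash
cat >> h.py <<'E'
from scipy.spatial.transform import Rotation as Ro
def goto(x,y,z,yaw):
    s=env.state(); R=Ro.from_euler('xyz',s['ee_rot'],degrees=True)
    d=R.inv().apply(np.array([x,y,z])-s['ee_pos'])
    sp=-(yaw-s['ee_rot'][2]); sp=(sp+180)%360-180
    print("t",round(s['time_s'],2),"pos",np.round(s['ee_pos'],1),"rot",np.round(s['ee_rot'],2),"w",round(s['gripper_width'],1),"F",np.round(s['force'],1),"q",np.round(s['qpos'],0))
    print("delta",np.round(d,1),"spin",round(np.radians(sp),3), "dist",round(np.linalg.norm(d)))
E
python3 - <<'E'
from h import *
from scipy.optimize import least_squares
c=cams.calibration("top")
px=np.array([[266,212],[333,187],[415,402],[350,427]])/3.2+[190,120]-0.35
W=back(c,px,18); print(W.round(1), np.linalg.norm(np.diff(W,axis=0),axis=1))
L=np.array([[111,36],[111,-36],[-111,-36],[-111,36]])
def f(p):
    a=p[2];R=np.array([[np.cos(a),-np.sin(a)],[np.sin(a),np.cos(a)]]); return (L@R.T+p[:2]-W[:,:2]).ravel()
r=least_squares(f,[500,90,.3]); print(r.x,np.degrees(r.x[2]),r.fun.round(1))
a=r.x[2]; print("pocket",r.x[:2]-75*np.array([np.cos(a),np.sin(a)]))
goto(486,-221,213,np.degrees(a))
E
```

```text
[[611.2 171.   18. ]
 [637.  106.7  18. ]
 [430.1  22.8  18. ]
 [405.3  84.   18. ]] [ 69.34365968 223.35486507  66.03267154]
[5.20893358e+02 9.60994240e+01 3.91698355e-01] 22.44266256990912 [-1.4  0.8  0.2 -1.5  2.  -2.3 -0.7  3. ]
pocket [451.5737054   67.46752222]
t 0.95 pos [209.4 535.5 214. ] rot [179.99  -0.   158.64] w 91.4 F [-0.6  0.8 -0.6] q [67. 18. 90.  0. 72. -1.]
delta [-533.1 -603.8    0.9] spin 2.377 dist 805
```

>>> apply_moves(plan=[{"jaw": 0,"delta_pos": [-40,-45,0],"spin": 0.18},{"jaw": 0,"delta_pos": [-80,-90,0],"spin": 0.36},{"jaw": 0,"delta_pos": [-120,-135,0],"spin": 0.54},{"jaw": 0,"delta_pos": [-160,-180,0],"spin": 0.72},{"jaw": 0,"delta_pos": [-200,-225,0],"spin": 0.9},{"jaw": 0,"delta_pos": [-240,-270,0],"spin": 1.08},{"jaw": 0,"delta_pos": [-280,-315,0],"spin": 1.26},{"jaw": 0,"delta_pos": [-320,-360,0],"spin": 1.44}], squeeze=15)

```text
time_s: 1.95
ee_pos: [376.9, 81.9, 214.4]
ee_rot: [179.9, -0.1, 75.8]
force: [0.2, 0.4, -0.2]
gripper_width: 91.3
```

Run:
```python
from h import *
goto(486,-221,200,22.5)
im=cams.grab_frame("wrist"); c=cams.calibration("wrist")
cv2.imwrite("pics/w1.png",im[:,:,::-1]); print(proj(c,[[486,-221,70],[452,67,18]]))
```

```text
t 1.95 pos [376.9  81.9 214.4] rot [ 1.7992e+02 -5.0000e-02  7.5810e+01] w 91.3 F [ 0.2  0.4 -0.2] q [ 11.   1. 112.   0.  68.  25.]
delta [-266.9  180.1   14.4] spin 0.93 dist 322
[[467.32443607 388.76451143]
 [385.47848381 165.55787014]]
```

View pics/w1.png

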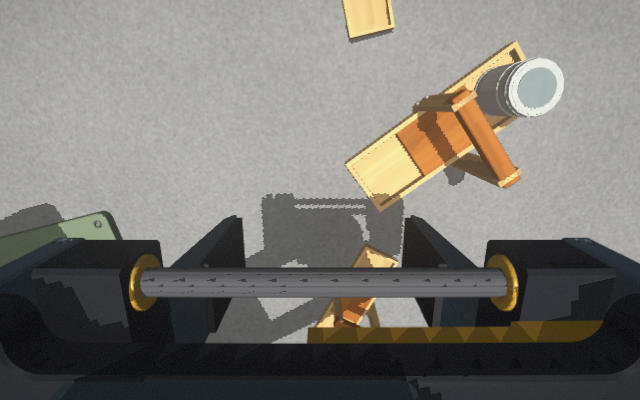

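The wrist view shows the whole large caddy: free pocket at (385,170), bar at (487,137), seated tin at (535,85). I'll fit its pose here.

```bash
cat >> h.py <<'E'
def caddy_pts():
    T=[[111,36,18],[111,-36,18],[-111,-36,18],[-111,36,18]]
    P=[[-44,31,18],[-44,-31,18],[-106,-31,18],[-106,31,18]]
    B=[[x,y,z] for z in(105,119) for x,y in((8,47),(8,-47),(-8,-47),(-8,47))]
    return np.array(T+P+B,float)
def place(p,L):
    a=p[2];R=np.array([[np.cos(a),-np.sin(a),0],[np.sin(a),np.cos(a),0],[0,0,1]]); return L@R.T+[p[0],p[1],0]
def overlay(im,c,p,box,fn,f=4,tin=None):
    x0,y0,x1,y1=box
    o=cv2.resize(im[y0:y1,x0:x1,::-1],None,fx=f,fy=f,interpolation=cv2.INTER_CUBIC)
    q=(proj(c,place(p,caddy_pts()))+.5-[x0,y0])*f
    for i in range(0,len(q),4): cv2.polylines(o,[np.round(q[i:i+4]).astype(np.int32)],True,[(255,0,0),(0,255,0),(255,0,255),(255,255,0)][i//4],1)
    tp=place(p,np.array([[75,0,0.]]))[0]
    ts=[(tp[0],tp[1],76)]+([tin] if tin is not None else [])
    for t in ts:
        k=(proj(c,cyl(t[0],t[1],t[2]-70,t[2],26))+.5-[x0,y0])*f
        for j in(0,48): cv2.polylines(o,[np.round(k[j:j+48]).astype(np.int32)],True,(0,0,255),1)
    cv2.imwrite(fn,o)
E
cat > s.py <<'E'
from h import *
import sys
im=cv2.imread("pics/w1.png")[:,:,::-1]; c=cams.calibration("wrist")
overlay(im,c,[520.9,96.1,.3917],(330,30,580,220),"pics/o1.png",3)
E
python3 s.py
```

```text
(no output)
```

View pics/o1.png

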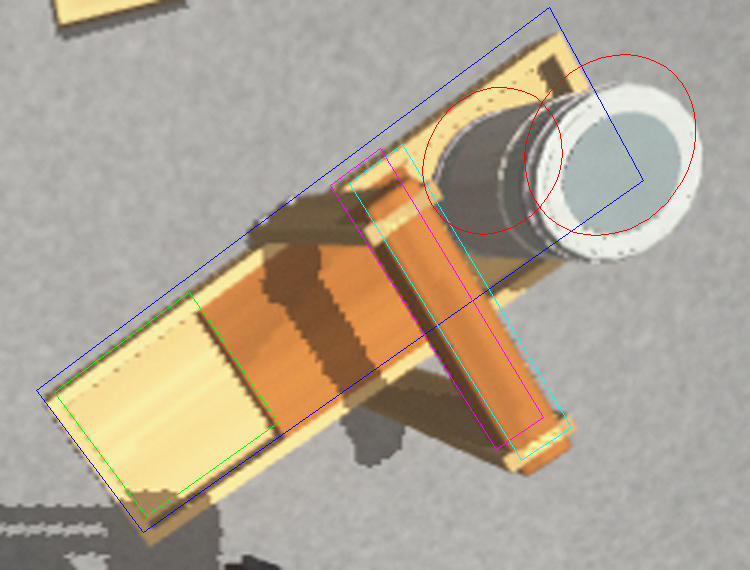

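```bash
cat > s.py <<'E'
from h import *
c=cams.calibration("wrist"); im=cams.grab_frame("wrist"); print(env.state()['qvel'].round(2),env.state()['ee_pos'])
cv2.imwrite("pics/w2.png",im[:,:,::-1]); import pickle; pickle.dump(c,open("w2.pkl","wb"))
overlay(im,c,[520.9,96.1,.3917],(330,30,580,220),"pics/o2.png",3)
E
python3 s.py
```

```text
[ 6.2  -0.16  0.51  4.03  0.66 -0.74] [377.9195885   78.94577763 214.26489792]
```

View pics/o2.png

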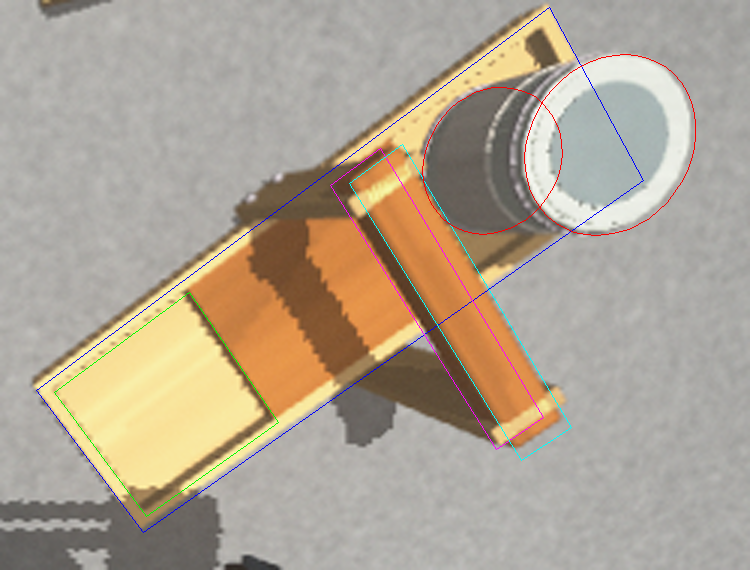

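```bash
cat > s.py <<'E'
from h import *
import pickle
from scipy.optimize import least_squares
c=pickle.load(open("w2.pkl","rb")); im=cv2.imread("pics/w2.png")[:,:,::-1]
obs=np.array([[37,385],[140,517],[549,5],[187,290],[271,414],[610,144]])/3-.5+[330,30]
L=np.array([[-111,36,18],[-111,-36,18],[111,36,18],[-44,31,18],[-44,-31,18],[75,0,76.]])
f=lambda p:(proj(c,place(p,L))-obs).ravel()
r=least_squares(f,[521,96,.39],loss="soft_l1"); print(r.x,np.degrees(r.x[2]),f(r.x).round(1))
print("pocket",place(r.x,np.array([[-75,0,0.]])))
overlay(im,c,r.x,(330,30,580,220),"pics/o3.png",3)
goto(486,-221,200,22.5)
E
python3 s.py
```

```text
[5.20647179e+02 9.75829237e+01 3.83562583e-01] 21.976517174471983 [-1.2 -0.5 -0.2  3.6  0.3 -0.2  0.  -1.   1.5  1.5 -0.2 -0.2]
pocket [[451.09688046  69.51593225   0.        ]]
t 2.05 pos [377.9  78.9 214.3] rot [1.7988e+02 7.0000e-02 7.5540e+01] w 91.3 F [ 0.5  0.6 -0.7] q [ 10.   1. 111.  -0.  68.  25.]
delta [-263.4  179.5   15. ] spin 0.926 dist 319
```

View pics/o3.png

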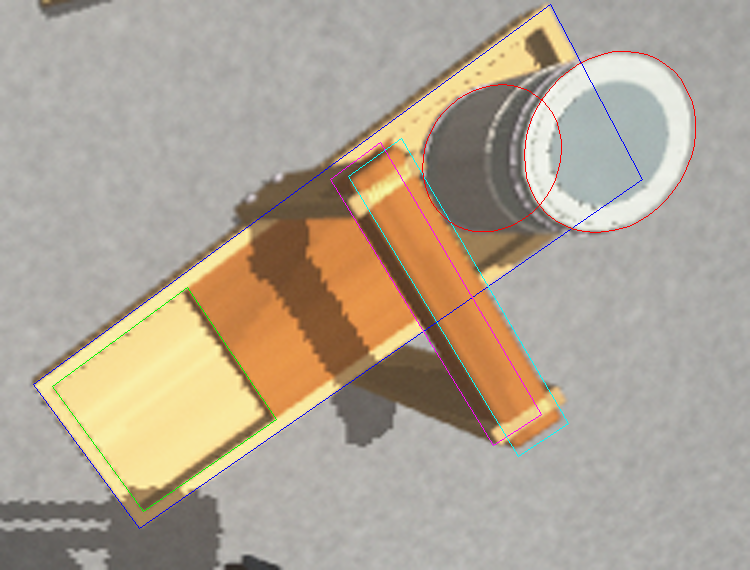

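>>> apply_moves(plan=[{"jaw": 0,"delta_pos": [-60,15,3],"spin": 0.17},{"jaw": 0,"delta_pos": [-115,29,6],"spin": 0.34},{"jaw": 0,"delta_pos": [-170,43,9],"spin": 0.5},{"jaw": 0,"delta_pos": [-225,57,11],"spin": 0.67},{"jaw": 0,"delta_pos": [-280,71,13],"spin": 0.83},{"jaw": 0,"delta_pos": [-334,84,14],"spin": 0.935},{"jaw": 0,"delta_pos": [-334,84,14],"spin": 0.935},{"jaw": 0,"delta_pos": [-334,84,14],"spin": 0.935}])

```text
time_s: 3.05
ee_pos: [375.9, -264.5, 200.6]
ee_rot: [179.9, -0.0, 22.0]
force: [-0.5, 0.7, -0.4]
gripper_width: 91.2
```

```bash
cat > s.py <<'E'
from h import *
c=cams.calibration("wrist"); im=cams.grab_frame("wrist")
cv2.imwrite("pics/w3.png",im[:,:,::-1])
import pickle; pickle.dump(c,open("w3.pkl","wb"))
q=proj(c,[[486,-221,70]])[0]; print(q)
ms=spotter.masks_of("wrist","tin_loose_center")
from scipy.optimize import minimize
for m in ms[:2]:
    reg=m["region"]; e=np.array(m["extent"],float); print(m["confidence"],e,reg.sum())
    g=lambda p:-(lambda h:(h&reg).sum()/(h|reg).sum())(hull(c,cyl(p[0],p[1],0,70,26)))
    r=minimize(g,[486,-221],method="Nelder-Mead",options=dict(initial_simplex=[[486,-221],[494,-221],[486,-213]])); print(r.x,r.fun)
    x=r.x
x0,y0=max(0,int(q[0])-100),max(0,int(q[1])-80)
overlay(im,c,[520.6,97.6,.3836],(x0,y0,min(640,x0+200),min(400,y0+160)),"pics/o4.png",4,(x[0],x[1],70))
goto(x[0],x[1],30,22)
E
python3 s.py
```

```text
[324.89539965  56.64664631]Traceback (most recent call last):
  File "s.py", line 14, in <module>
    overlay(im,c,[520.6,97.6,.3836],(x0,y0,min(640,x0+200),min(400,y0+160)),"pics/o4.png",4,(x[0],x[1],70))
                                                                                             ^
NameError: name 'x' is not defined. Did you mean: 'x0'?
```

The detector missed the tin, so I'll overlay the estimate directly.

```bash
cat > s.py <<'E'
from h import *
c=cams.calibration("wrist"); im=cams.grab_frame("wrist")
cv2.imwrite("pics/w4.png",im[:,:,::-1]); import pickle; pickle.dump(c,open("w4.pkl","wb"))
ms=spotter.masks_of("wrist","tin_loose_center"); print([(m["confidence"],m["extent"]) for m in ms])
overlay(im,c,[520.6,97.6,.3836],(240,0,420,140),"pics/o4.png",4,(486,-220,70))
E
python3 s.py
```

```text
[(0.9, [295.4, 23.0, 353.2, 88.0])]
```

View pics/o4.png

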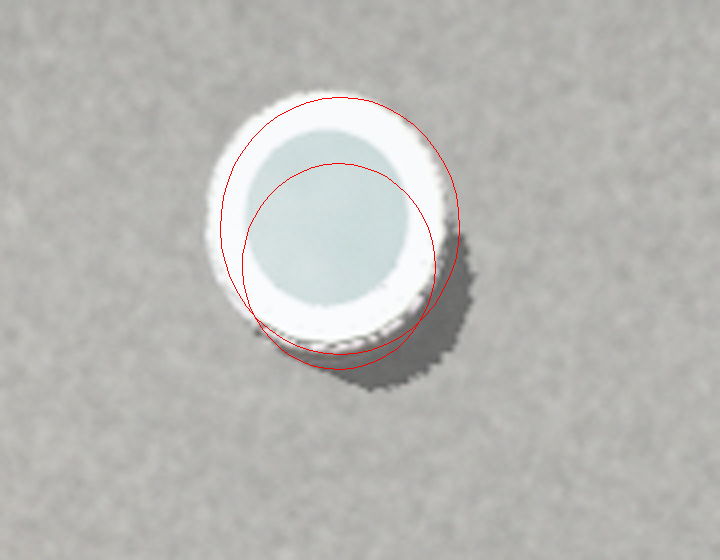

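```bash
python3 -c "
from h import *
goto(486.3,-217,110,22);goto(486.3,-217,28,22)"
```

```text
t 3.25 pos [ 376.1 -264.1  201. ] rot [ 1.7987e+02 -6.0000e-02  2.2110e+01] w 91.4 F [-0.5 -0.6  0.3] q [-37.   8. 105.  -0.  66.  31.]
delta [119.8  -2.4  91.1] spin 0.002 dist 151
t 3.25 pos [ 376.1 -264.1  201. ] rot [ 1.7987e+02 -6.0000e-02  2.2110e+01] w 91.4 F [-0.5 -0.6  0.3] q [-37.   8. 105.  -0.  66.  31.]
delta [119.7  -2.6 173.1] spin 0.002 dist 210
```

>>> apply_moves(plan=[{"jaw": 0,"delta_pos": [45,-1,25],"spin": 0},{"jaw": 0,"delta_pos": [90,-2,55],"spin": 0},{"jaw": 0,"delta_pos": [120,-2.5,80],"spin": 0},{"jaw": 0,"delta_pos": [120,-2.5,90],"spin": 0},{"jaw": 0,"delta_pos": [120,-2.5,115],"spin": 0},{"jaw": 0,"delta_pos": [120,-2.5,145],"spin": 0},{"jaw": 0,"delta_pos": [120,-2.5,173],"spin": 0},{"jaw": 0,"delta_pos": [120,-2.5,173],"spin": 0}])

```text
time_s: 4.25
ee_pos: [484.6, -216.2, 27.2]
ee_rot: [-180.0, 0.1, 22.1]
force: [-0.5, -0.0, 0.2]
gripper_width: 91.3
```

```bash
python3 -c "
from h import *
im=cams.grab_frame('wrist'); cv2.imwrite('pics/w5.png',im[:,:,::-1])
goto(486.3,-217,28,22)"
```

```text
t 4.3 pos [ 485.9 -216.8   28.4] rot [ 1.7991e+02 -2.0000e-02  2.2120e+01] w 91.3 F [ 0.3 -0.7  0.4] q [-25.  25. 109.  -0.  45.  43.]
delta [0.3 0.3 0.4] spin 0.002 dist 1
```

View pics/w5.png

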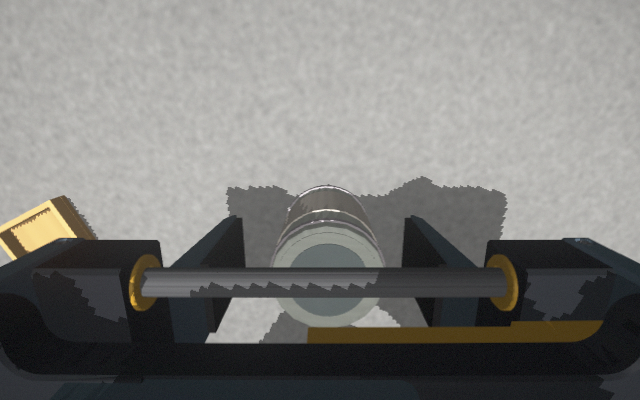

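The tin sits centred between the fingers (fingers at 243 and 405, tin at about 329). Closing.

>>> apply_moves(plan=[{"jaw": 1,"delta_pos": [0,0,0],"spin": 0},{"jaw": 1,"delta_pos": [0,0,0],"spin": 0},{"jaw": 1,"delta_pos": [0,0,0],"spin": 0},{"jaw": 1,"delta_pos": [0,0,0],"spin": 0},{"jaw": 1,"delta_pos": [0,0,0],"spin": 0},{"jaw": 1,"delta_pos": [0,0,0],"spin": 0},{"jaw": 1,"delta_pos": [0,0,0],"spin": 0},{"jaw": 1,"delta_pos": [0,0,0],"spin": 0}], squeeze=20)

```text
time_s: 5.3
ee_pos: [486.2, -217.1, 28.8]
ee_rot: [179.9, -0.0, 22.1]
force: [0.2, -2.3, 4.5]
gripper_width: 51.5
```

```bash
python3 -c "
from h import *
goto(486.3,-217,28,22);goto(485.9,-216.8,168,22);goto(451.1,69.5,168,22)
goto(451.1,69.5,35,22)"
```

```text
t 5.3 pos [ 486.2 -217.1   28.8] rot [ 1.7987e+02 -4.0000e-02  2.2120e+01] w 51.5 F [ 0.2 -2.3  4.5] q [-25.  25. 109.  -0.  45.  43.]
delta [ 0.1 -0.   0.8] spin 0.002 dist 1
t 5.3 pos [ 486.2 -217.1   28.8] rot [ 1.7987e+02 -4.0000e-02  2.2120e+01] w 51.5 F [ 0.2 -2.3  4.5] q [-25.  25. 109.  -0.  45.  43.]
delta [-1.000e-01 -0.000e+00 -1.392e+02] spin 0.002 dist 139
t 5.3 pos [ 486.2 -217.1   28.8] rot [ 1.7987e+02 -4.0000e-02  2.2120e+01] w 51.5 F [ 0.2 -2.3  4.5] q [-25.  25. 109.  -0.  45.  43.]
delta [  75.5 -278.4 -139.8] spin 0.002 dist 321
t 5.3 pos [ 486.2 -217.1   28.8] rot [ 1.7987e+02 -4.0000e-02  2.2120e+01] w 51.5 F [ 0.2 -2.3  4.5] q [-25.  25. 109.  -0.  45.  43.]
delta [  75.4 -278.7   -6.8] spin 0.002 dist 289
```

>>> apply_moves(plan=[{"jaw": 1,"delta_pos": [0,0,-10],"spin": 0},{"jaw": 1,"delta_pos": [0,0,-30],"spin": 0},{"jaw": 1,"delta_pos": [0,0,-55],"spin": 0},{"jaw": 1,"delta_pos": [0,0,-80],"spin": 0},{"jaw": 1,"delta_pos": [5,-20,-105],"spin": 0},{"jaw": 1,"delta_pos": [12,-45,-120],"spin": 0},{"jaw": 1,"delta_pos": [20,-75,-125],"spin": 0},{"jaw": 1,"delta_pos": [28,-105,-125],"spin": 0}])

```text
time_s: 6.3
ee_pos: [471.9, -107.9, 154.0]
ee_rot: [179.9, -0.1, 22.1]
force: [1.4, 0.5, -2.6]
gripper_width: 51.7
```

```bash
python3 -c "
from h import *
goto(451.1,69.5,154,22)"
```

```text
t 6.3 pos [ 471.9 -107.9  154. ] rot [ 1.7989e+02 -5.0000e-02  2.2100e+01] w 51.7 F [ 1.4  0.5 -2.6] q [-14.  13. 107.  -0.  60.  54.]
delta [  47.5 -172.2   -0.3] spin 0.002 dist 179
```

>>> apply_moves(plan=[{"jaw": 1,"delta_pos": [9,-35,0],"spin": 0},{"jaw": 1,"delta_pos": [19,-70,0],"spin": 0},{"jaw": 1,"delta_pos": [29,-105,0],"spin": 0},{"jaw": 1,"delta_pos": [38,-135,0],"spin": 0},{"jaw": 1,"delta_pos": [44,-158,0],"spin": 0},{"jaw": 1,"delta_pos": [47.5,-172,0],"spin": 0},{"jaw": 1,"delta_pos": [47.5,-172,0],"spin": 0},{"jaw": 1,"delta_pos": [47.5,-172,0],"spin": 0}])

```text
time_s: 7.3
ee_pos: [451.2, 68.7, 153.6]
ee_rot: [179.9, -0.0, 22.1]
force: [0.2, 0.4, -3.9]
gripper_width: 51.8
```

```bash
python3 -c "
from h import *
c=cams.calibration('wrist');im=cams.grab_frame('wrist')
overlay(im,c,[520.6,97.6,.3836],(200,0,460,380),'pics/o6.png',1.5)
cv2.imwrite('pics/w6.png',im[:,:,::-1])
overlay(im,c,[520.6,97.6,.3836],(220,120,420,270),'pics/o6b.png',4)
c=cams.calibration('top');im=cams.grab_frame('top');overlay(im,c,[520.6,97.6,.3836],(220,160,380,280),'pics/o6t.png',5)
goto(451.1,69.5,154,22);goto(451.1,69.5,35,22)"
```

```text
t 7.4 pos [451.3  68.6 153.7] rot [ 1.7988e+02 -4.0000e-02  2.2040e+01] w 51.8 F [ 0.1 -0.1 -1.5] q [  7.  11. 110.  -0.  60.  75.]
delta [ 0.1 -0.9 -0.3] spin 0.001 dist 1
t 7.4 pos [451.3  68.6 153.7] rot [ 1.7988e+02 -4.0000e-02  2.2040e+01] w 51.8 F [ 0.1 -0.1 -1.5] q [  7.  11. 110.  -0.  60.  75.]
delta [  0.   -1.2 118.7] spin 0.001 dist 119
```

View pics/w6.png

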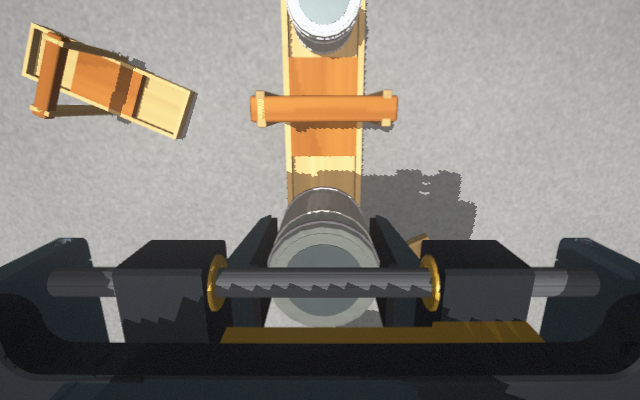

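View pics/o6b.png

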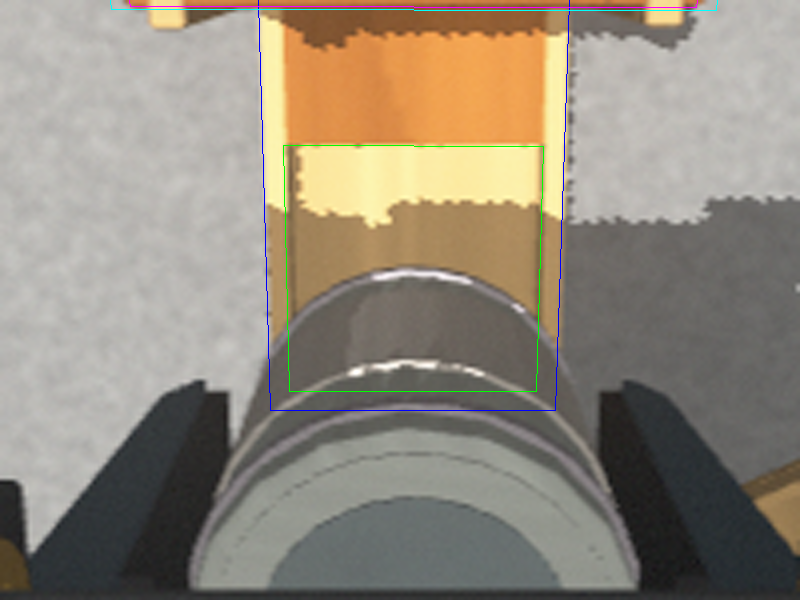

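View pics/o6t.png

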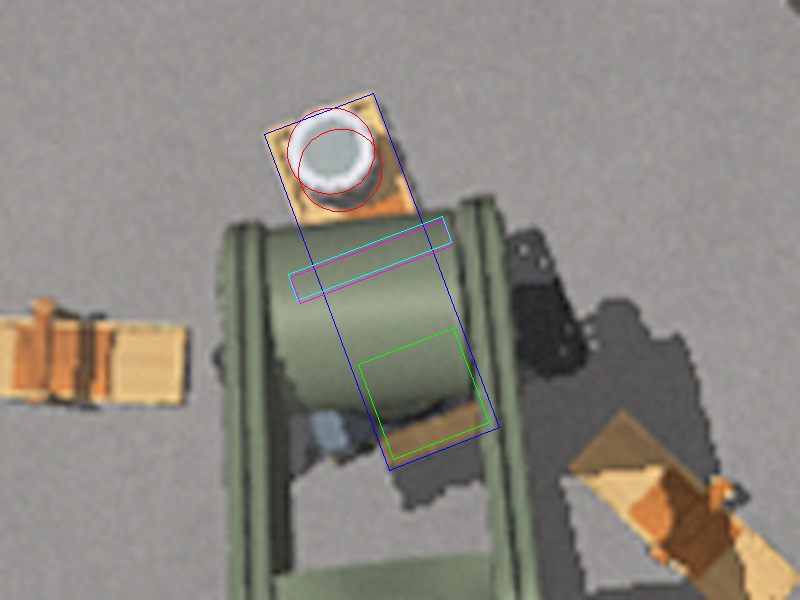

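```bash
python3 -c "
from h import *
c=cams.calibration('wrist');im=cv2.imread('pics/w6.png')[:,:,::-1]
overlay(im,c,[520.6,97.6,.3836],(230,150,420,340),'pics/o7.png',4,(451.3,68.6,195))"
```

```text
(no output)
```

View pics/o7.png

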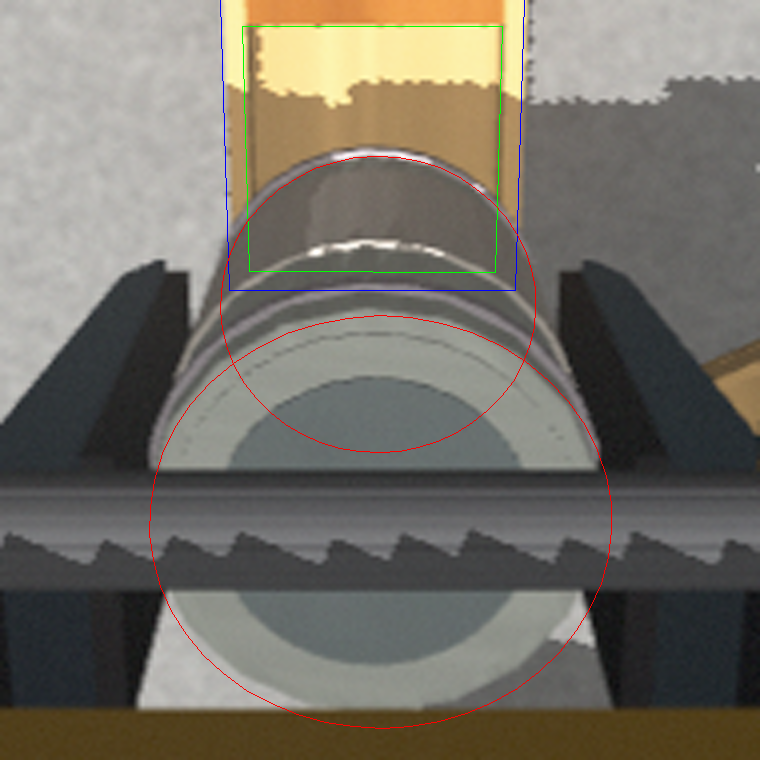

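>>> apply_moves(plan=[{"jaw": 1,"delta_pos": [-1.5,-0.5,15],"spin": 0},{"jaw": 1,"delta_pos": [-1.5,-0.5,35],"spin": 0},{"jaw": 1,"delta_pos": [-1.5,-0.5,55],"spin": 0},{"jaw": 1,"delta_pos": [-1.5,-0.5,75],"spin": 0},{"jaw": 1,"delta_pos": [-1.5,-0.5,88],"spin": 0},{"jaw": 1,"delta_pos": [-1.5,-0.5,94],"spin": 0},{"jaw": 1,"delta_pos": [-1.5,-0.5,98],"spin": 0},{"jaw": 1,"delta_pos": [-1.5,-0.5,98],"spin": 0}])

```text
time_s: 8.4
ee_pos: [450.1, 68.4, 55.8]
ee_rot: [179.9, -0.1, 22.0]
force: [-0.5, -0.3, -1.9]
gripper_width: 51.8
```

```bash
python3 -c "
from h import *
goto(449.7,69.5,35,22)
c=cams.calibration('wrist');im=cams.grab_frame('wrist')
overlay(im,c,[520.6,97.6,.3836],(200,50,460,350),'pics/o8.png',2)
im=cams.grab_frame('scene');cv2.imwrite('pics/s8.png',cv2.resize(im[150:260,300:420,::-1],None,fx=5,fy=5,interpolation=2))"
```

```text
t 8.4 pos [450.1  68.4  55.8] rot [ 1.7987e+02 -7.0000e-02  2.2040e+01] w 51.8 F [-0.5 -0.3 -1.9] q [  7.  18. 118.  -0.  45.  75.]
delta [ 0.  -1.2 20.8] spin 0.001 dist 21
```

View pics/o8.png

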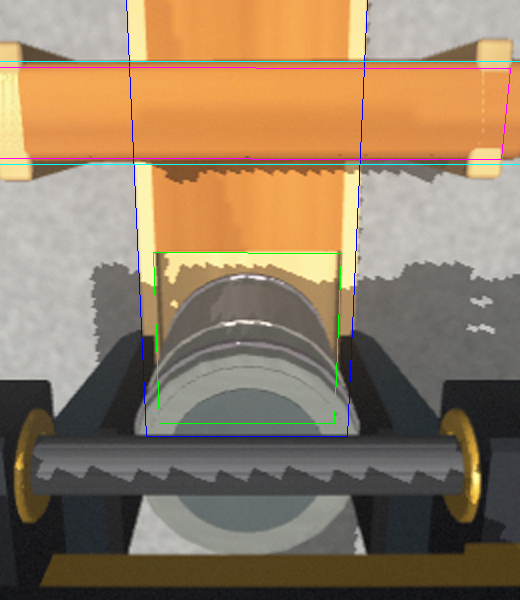

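View pics/s8.png

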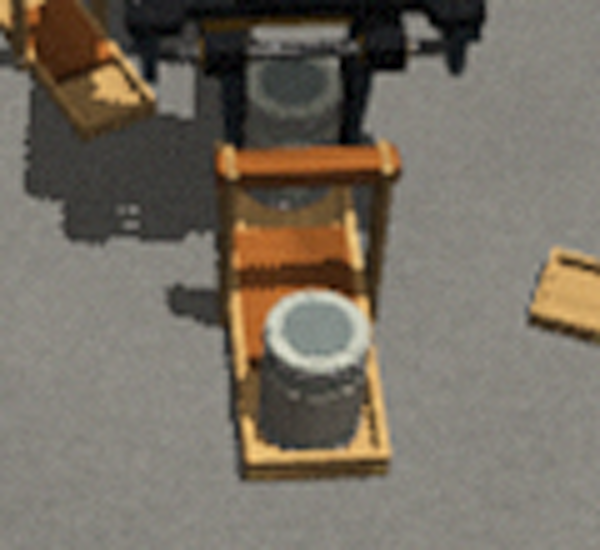

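The tin is lined up with the pocket: its centre is at about 248, and the pocket spans 154–341 in the crop. Lowering slowly.

>>> apply_moves(plan=[{"jaw": 1,"delta_pos": [0,-0.5,4],"spin": 0},{"jaw": 1,"delta_pos": [0,-0.5,8],"spin": 0},{"jaw": 1,"delta_pos": [0,-0.5,12],"spin": 0},{"jaw": 1,"delta_pos": [0,-0.5,15],"spin": 0},{"jaw": 1,"delta_pos": [0,-0.5,17],"spin": 0},{"jaw": 1,"delta_pos": [0,-0.5,18.5],"spin": 0},{"jaw": 1,"delta_pos": [0,-0.5,19.5],"spin": 0},{"jaw": 1,"delta_pos": [0,-0.5,19.5],"spin": 0}])

```text
time_s: 9.5
ee_pos: [450.1, 68.8, 36.6]
ee_rot: [179.9, -0.1, 22.0]
force: [-0.2, 0.3, -1.6]
gripper_width: 51.1
```

>>> apply_moves(plan=[{"jaw": 1,"delta_pos": [0,0,0.5],"spin": 0},{"jaw": 1,"delta_pos": [0,0,1.0],"spin": 0},{"jaw": 1,"delta_pos": [0,0,1.5],"spin": 0},{"jaw": 1,"delta_pos": [0,0,2.0],"spin": 0},{"jaw": 1,"delta_pos": [0,0,2.0],"spin": 0},{"jaw": 1,"delta_pos": [0,0,2.0],"spin": 0},{"jaw": 1,"delta_pos": [0,0,2.0],"spin": 0},{"jaw": 1,"delta_pos": [0,0,2.0],"spin": 0}])

```text
time_s: 10.5
ee_pos: [450.2, 68.8, 34.7]
ee_rot: [179.9, -0.1, 22.0]
force: [-0.9, -0.5, 4.6]
gripper_width: 51.7
```

Contact felt (upward force of about 5 N, at the expected height). Releasing.

>>> apply_moves(plan=[{"jaw": 0.3,"delta_pos": [0,0,0],"spin": 0},{"jaw": 0.2,"delta_pos": [0,0,0],"spin": 0},{"jaw": 0,"delta_pos": [0,0,0],"spin": 0},{"jaw": 0,"delta_pos": [0,0,0],"spin": 0},{"jaw": 0,"delta_pos": [0,0,0],"spin": 0},{"jaw": 0,"delta_pos": [0,0,0],"spin": 0},{"jaw": 0,"delta_pos": [0,0,0],"spin": 0},{"jaw": 0,"delta_pos": [0,0,0],"spin": 0}])

```text
time_s: 11.5
ee_pos: [450.2, 68.9, 34.8]
ee_rot: [179.9, -0.1, 22.0]
force: [1.0, 0.7, -0.0]
gripper_width: 90.7
```

```bash
python3 -c "
from h import *
goto(450,69,170,22)
c=cams.calibration('wrist');im=cams.grab_frame('wrist')
overlay(im,c,[520.6,97.6,.3836],(200,50,460,350),'pics/o9.png',2,(451.1,69.5,76))"
```

```text
t 11.5 pos [450.2  68.9  34.8] rot [ 1.7986e+02 -1.1000e-01  2.2040e+01] w 90.7 F [ 1.   0.7 -0. ] q [  7.  19. 119.  -0.  42.  75.]
delta [ 1.000e-01  1.000e-01 -1.352e+02] spin 0.001 dist 135
```

View pics/o9.png

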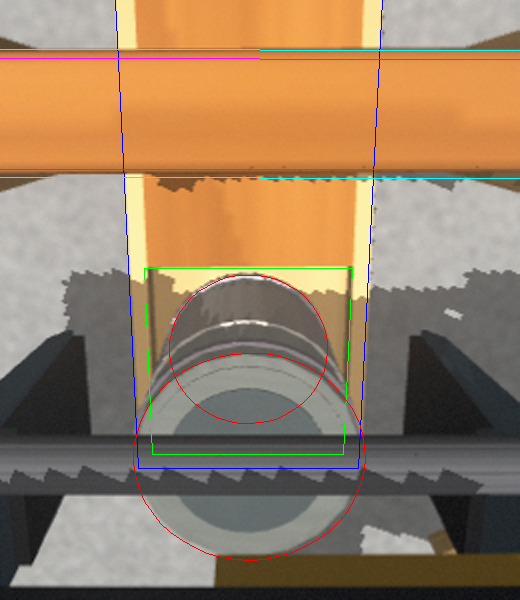

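The tin is seated: it matches the predicted cylinder in the pocket. Rising, then moving over the bar with a quarter turn.

>>> apply_moves(plan=[{"jaw": 0,"delta_pos": [0,0,-15],"spin": 0},{"jaw": 0,"delta_pos": [0,0,-45],"spin": 0},{"jaw": 0,"delta_pos": [0,0,-85],"spin": 0},{"jaw": 0,"delta_pos": [0,0,-125],"spin": 0},{"jaw": 0,"delta_pos": [0,0,-160],"spin": -0.1},{"jaw": 0,"delta_pos": [0,0,-175],"spin": -0.25},{"jaw": 0,"delta_pos": [0,0,-175],"spin": -0.42},{"jaw": 0,"delta_pos": [0,0,-175],"spin": -0.6}])

```text
time_s: 12.55
ee_pos: [449.6, 69.1, 210.0]
ee_rot: [179.8, -0.0, 56.8]
force: [0.3, -0.2, -0.3]
gripper_width: 91.3
```

```bash
python3 -c "
from h import *
goto(520.6,97.6,190,112)"
```

```text
t 12.55 pos [449.6  69.1 210. ] rot [ 1.798e+02 -3.000e-02  5.675e+01] w 91.3 F [ 0.3 -0.2 -0.3] q [  7.   8. 105.  -0.  68.  41.]
delta [62.7 43.7 20.2] spin -0.964 dist 79
```

>>> apply_moves(plan=[{"jaw": 0,"delta_pos": [10,7,0],"spin": -0.16},{"jaw": 0,"delta_pos": [20,14,0],"spin": -0.33},{"jaw": 0,"delta_pos": [31,22,5],"spin": -0.5},{"jaw": 0,"delta_pos": [42,29,10],"spin": -0.67},{"jaw": 0,"delta_pos": [52,36,15],"spin": -0.83},{"jaw": 0,"delta_pos": [62.5,43.5,20],"spin": -0.964},{"jaw": 0,"delta_pos": [62.5,43.5,20],"spin": -0.964},{"jaw": 0,"delta_pos": [62.5,43.5,20],"spin": -0.964}])

```text
time_s: 13.55
ee_pos: [519.9, 97.4, 190.2]
ee_rot: [179.9, 0.1, 111.9]
force: [-0.2, 1.0, -0.1]
gripper_width: 91.1
```

```bash
python3 -c "
from h import *
c=cams.calibration('wrist');im=cams.grab_frame('wrist')
goto(520.6,97.6,93,112)
overlay(im,c,[520.6,97.6,.3836],(180,100,480,350),'pics/o10.png',2.6,(451.1,69.5,76))"
```

```text
t 13.6 pos [519.9  97.3 190.3] rot [1.7987e+02 1.5000e-01 1.1190e+02] w 91.2 F [-0.4  0.4  0.4] q [  9.  15.  98.  -0.  67. -12.]
delta [ 0.2  0.5 97.3] spin -0.002 dist 97
```

View pics/o10.png

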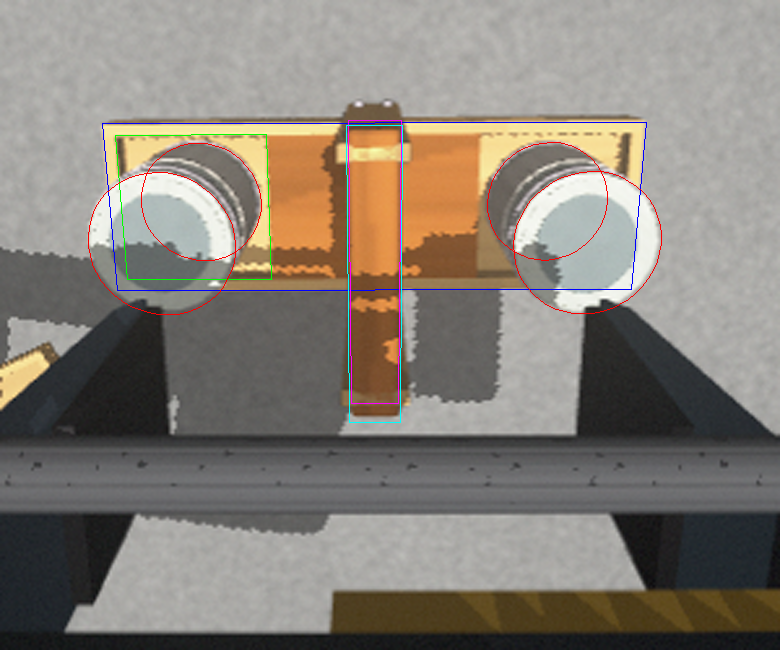

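Both tins sit in their pockets, the bar (crop x≈375) is midway between the fingers, and the model overlay agrees. Descending onto the bar.

>>> apply_moves(plan=[{"jaw": 0,"delta_pos": [0,0.5,15],"spin": 0},{"jaw": 0,"delta_pos": [0,0.5,35],"spin": 0},{"jaw": 0,"delta_pos": [0,0.5,55],"spin": 0},{"jaw": 0,"delta_pos": [0,0.5,73],"spin": 0},{"jaw": 0,"delta_pos": [0,0.5,87],"spin": 0},{"jaw": 0,"delta_pos": [0,0.5,96],"spin": 0},{"jaw": 0,"delta_pos": [0,0.5,98],"spin": 0},{"jaw": 0,"delta_pos": [0,0.5,98],"spin": 0}])

```text
time_s: 14.6
ee_pos: [520.9, 97.4, 92.6]
ee_rot: [179.8, 0.2, 111.9]
force: [-1.0, -0.3, -1.3]
gripper_width: 91.3
```

>>> apply_moves(plan=[{"jaw": 1,"delta_pos": [0,0,0],"spin": 0},{"jaw": 1,"delta_pos": [0,0,0],"spin": 0},{"jaw": 1,"delta_pos": [0,0,0],"spin": 0},{"jaw": 1,"delta_pos": [0,0,0],"spin": 0},{"jaw": 1,"delta_pos": [0,0,0],"spin": 0},{"jaw": 1,"delta_pos": [0,0,0],"spin": 0},{"jaw": 1,"delta_pos": [0,0,0],"spin": 0},{"jaw": 1,"delta_pos": [0,0,0],"spin": 0}], squeeze=20)

```text
time_s: 15.6
ee_pos: [520.7, 97.4, 92.6]
ee_rot: [179.9, 0.2, 111.9]
force: [0.9, -0.4, 3.0]
gripper_width: 16.0
```

>>> apply_moves(plan=[{"jaw": 1,"delta_pos": [0,0,0],"spin": 0},{"jaw": 1,"delta_pos": [0,0,0],"spin": 0},{"jaw": 1,"delta_pos": [0,0,0],"spin": 0},{"jaw": 1,"delta_pos": [0,0,0],"spin": 0},{"jaw": 1,"delta_pos": [0,0,0],"spin": 0},{"jaw": 1,"delta_pos": [0,0,0],"spin": 0},{"jaw": 1,"delta_pos": [0,0,0],"spin": 0},{"jaw": 1,"delta_pos": [0,0,0],"spin": 0}], squeeze=45)

```text
time_s: 16.6
ee_pos: [520.7, 97.3, 92.6]
ee_rot: [179.9, 0.2, 111.9]
force: [-0.3, 0.4, -0.2]
gripper_width: 15.5
```

The jaws closed to 16 mm, the width of the bar. Lifting 100 mm gently.

>>> apply_moves(plan=[{"jaw": 1,"delta_pos": [0,0,-2],"spin": 0},{"jaw": 1,"delta_pos": [0,0,-5],"spin": 0},{"jaw": 1,"delta_pos": [0,0,-10],"spin": 0},{"jaw": 1,"delta_pos": [0,0,-16],"spin": 0},{"jaw": 1,"delta_pos": [0,0,-23],"spin": 0},{"jaw": 1,"delta_pos": [0,0,-30],"spin": 0},{"jaw": 1,"delta_pos": [0,0,-37],"spin": 0},{"jaw": 1,"delta_pos": [0,0,-44],"spin": 0}])

```text
time_s: 17.6
ee_pos: [520.6, 97.4, 137.2]
ee_rot: [179.9, 0.2, 111.9]
force: [-0.3, -0.2, -6.5]
gripper_width: 15.9
```

>>> apply_moves(plan=[{"jaw": 1,"delta_pos": [0,0,-10],"spin": 0},{"jaw": 1,"delta_pos": [0,0,-20],"spin": 0},{"jaw": 1,"delta_pos": [0,0,-30],"spin": 0},{"jaw": 1,"delta_pos": [0,0,-39],"spin": 0},{"jaw": 1,"delta_pos": [0,0,-47],"spin": 0},{"jaw": 1,"delta_pos": [0,0,-53],"spin": 0},{"jaw": 1,"delta_pos": [0,0,-57],"spin": 0},{"jaw": 1,"delta_pos": [0,0,-59],"spin": 0}])

```text
time_s: 18.6
ee_pos: [520.4, 97.5, 196.2]
ee_rot: [179.9, 0.2, 111.9]
force: [0.5, 0.3, -6.7]
gripper_width: 15.7
```

```bash
python3 -c "
from h import *
goto(520.6,97.6,193,112)
im=cams.grab_frame('scene');cv2.imwrite('pics/s11.png',cv2.resize(im[110:270,270:450,::-1],None,fx=4,fy=3.5,interpolation=2))
im=cams.grab_frame('wrist');cv2.imwrite('pics/w11.png',im[:,:,::-1])"
```

```text
t 18.6 pos [520.4  97.5 196.2] rot [1.7986e+02 1.6000e-01 1.1192e+02] w 15.7 F [ 0.5  0.3 -6.7] q [  9.  15.  97.  -0.  68. -12.]
delta [-0.   0.2  3.2] spin -0.001 dist 3
```

View pics/s11.png

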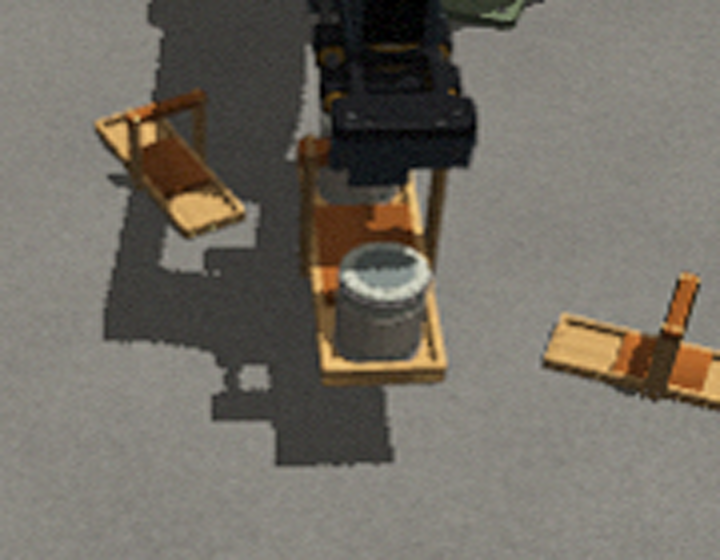

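View pics/w11.png

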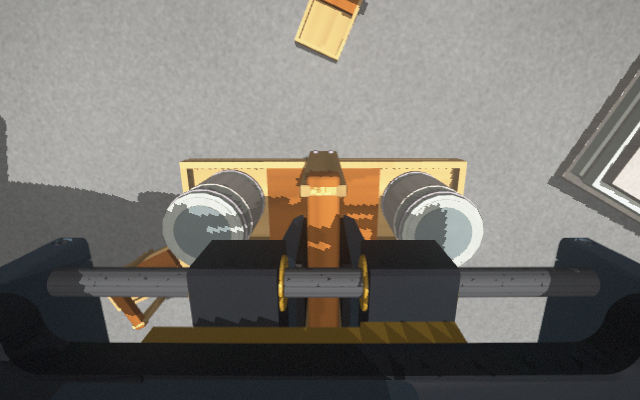

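The caddy is airborne and level, with both tins seated at wrist-view (198,230) and (447,225). Holding still.

>>> apply_moves(plan=[{"jaw": 1,"delta_pos": [0,0,0],"spin": 0},{"jaw": 1,"delta_pos": [0,0,0],"spin": 0},{"jaw": 1,"delta_pos": [0,0,0],"spin": 0},{"jaw": 1,"delta_pos": [0,0,0],"spin": 0},{"jaw": 1,"delta_pos": [0,0,0],"spin": 0},{"jaw": 1,"delta_pos": [0,0,0],"spin": 0},{"jaw": 1,"delta_pos": [0,0,0],"spin": 0},{"jaw": 1,"delta_pos": [0,0,0],"spin": 0}])

```text
time_s: 19.7
ee_pos: [520.4, 97.5, 196.2]
ee_rot: [179.9, 0.2, 111.9]
force: [-0.2, 0.2, -6.3]
gripper_width: 15.9
```

>>> apply_moves(plan=[{"jaw": 1,"delta_pos": [0,0,0],"spin": 0},{"jaw": 1,"delta_pos": [0,0,0],"spin": 0},{"jaw": 1,"delta_pos": [0,0,0],"spin": 0},{"jaw": 1,"delta_pos": [0,0,0],"spin": 0},{"jaw": 1,"delta_pos": [0,0,0],"spin": 0},{"jaw": 1,"delta_pos": [0,0,0],"spin": 0},{"jaw": 1,"delta_pos": [0,0,0],"spin": 0},{"jaw": 1,"delta_pos": [0,0,0],"spin": 0}])

```text
time_s: 20.7
ee_pos: [520.4, 97.5, 196.2]
ee_rot: [179.9, 0.2, 111.9]
force: [-0.7, -0.3, -7.4]
gripper_width: 15.4
```

>>> apply_moves(plan=[{"jaw": 1,"delta_pos": [0,0,0],"spin": 0},{"jaw": 1,"delta_pos": [0,0,0],"spin": 0},{"jaw": 1,"delta_pos": [0,0,0],"spin": 0},{"jaw": 1,"delta_pos": [0,0,0],"spin": 0},{"jaw": 1,"delta_pos": [0,0,0],"spin": 0},{"jaw": 1,"delta_pos": [0,0,0],"spin": 0},{"jaw": 1,"delta_pos": [0,0,0],"spin": 0},{"jaw": 1,"delta_pos": [0,0,0],"spin": 0}])

```text
time_s: 21.7
ee_pos: [520.4, 97.5, 196.2]
ee_rot: [179.9, 0.2, 111.9]
force: [-0.3, 0.0, -7.8]
gripper_width: 15.4
```

>>> apply_moves(plan=[{"jaw": 1,"delta_pos": [0,0,0],"spin": 0},{"jaw": 1,"delta_pos": [0,0,0],"spin": 0},{"jaw": 1,"delta_pos": [0,0,0],"spin": 0},{"jaw": 1,"delta_pos": [0,0,0],"spin": 0},{"jaw": 1,"delta_pos": [0,0,0],"spin": 0},{"jaw": 1,"delta_pos": [0,0,0],"spin": 0},{"jaw": 1,"delta_pos": [0,0,0],"spin": 0},{"jaw": 1,"delta_pos": [0,0,0],"spin": 0}])

```text
time_s: 22.7
ee_pos: [520.4, 97.5, 196.2]
ee_rot: [179.9, 0.2, 111.9]
force: [-0.5, 0.1, -7.1]
gripper_width: 15.6
```

```bash
python3 -c "
from h import *
goto(520.6,97.6,193,112)
im=cams.grab_frame('wrist');cv2.imwrite('pics/w12.png',im[:,:,::-1])
im=cams.grab_frame('scene');cv2.imwrite('pics/s12.png',im[:,:,::-1])"
```

```text
t 22.7 pos [520.4  97.5 196.2] rot [1.7986e+02 1.6000e-01 1.1191e+02] w 15.6 F [-0.5  0.1 -7.1] q [  9.  15.  97.  -0.  68. -12.]
delta [0.  0.2 3.2] spin -0.002 dist 3
```

View pics/w12.png

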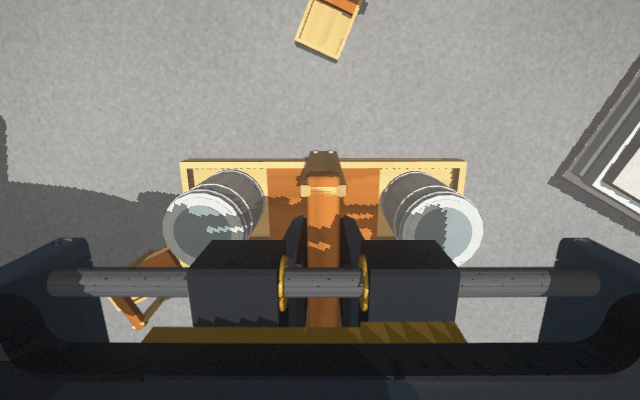

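View pics/s12.png

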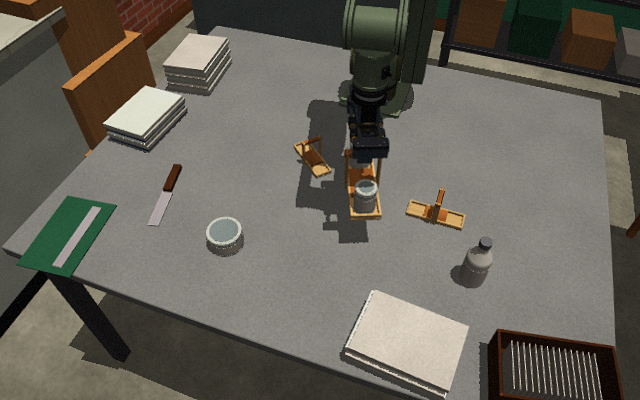

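The two wrist pictures, taken 4 s apart, look the same. The scene view shows the big tin (225,235), bottle (477,262) and knife (165,195) where they started. Handing in.

```bash
python3 -c "
from h import *
print(env.job_done()); print(env.state()['time_s'],env.state()['force'])"
```

```text
the job is handed in; nothing more can be done
None
the job is handed in; nothing more can be done
```

I set the loose tin into the empty pocket of the largest caddy and let go of it. I then gripped the caddy's handle at 45 N, lifted it about 104 mm and held it still for 4 s. The job was handed in at about 23 s, with the arm still holding the caddy; no verdict was reported.

**Last checks:**
- **Load:** the force on the tool was about 7 N, against an expected 7.4 N, and the jaw opening was 15.6 mm on the 16 mm bar.
- **Stillness and level:** the TCP pose did not change during the hold. In the wrist pictures at the start and end of it, both tins looked seated and the caddy looked level. I judged level and seating by eye in the air and did not measure them.
- **Bystanders:** the big tin, bottle and ink knife appear in the scene picture where they were at the start.

**Disagreements along the way:**
- The first wrist picture did not match its calibration because the arm was still moving, so I retook it.
- The detector missed the loose tin once and found it on the next picture.
- The scene camera put the tin about 8 mm from where the wrist camera did. I used the wrist estimate, which agreed with the top camera to about 1 mm.

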